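Set up the blood-smear staining line

TASK

Set up the blood-smear staining line in the three-well steel tray so that it runs from the slide box to the drying rack, whichever ends they are at: the square fixing dish in the well next to the slide box, the tall stain jar in the middle well, and the low rinse beaker in the well next to the drying rack, each standing flat in its well. The loaded slide carrier is to end up standing inside the fixing dish and the lid seated on the stain jar; keep the carrier upright all the time and leave the timer where it is.

Things in the scene. Friction and masses are not known exactly. Their poses are not given: they have to be found in the camera images.
- stain_tray: Fixed stainless drip tray, 80 mm (own x) by 232 mm (own y), with three square wells in a row along its y axis. Well centres at own y = -76, 0 and +76 mm, x = 0; each well is 72 mm square inside, its floor 6 mm above the worktop, the 4 mm wide walls round it 13 mm above the worktop. Origin: centre of its underside, z up. It is turned by up to 7 degrees.
- slide_box: Fixed closed blue plastic box of fresh slides, 66 x 98 x 35 mm high, beside one end of the tray (its centre about 157 mm from the tray's centre along the tray's y axis, on the + or the - side): the end where the line begins. Origin: centre of its underside.
- drying_rack: Fixed grey slide drying rack, a base plate 96 x 66 mm with two rows of small pegs and three slides standing in it, 36 mm high, beside the other end of the tray: where the line ends. Origin: centre of its underside.
- fixing_dish: Loose open square white dish, 60 x 60 mm outside (62 mm over the rim bead), 60 mm high, walls and floor 4 mm thick, inside 52 x 52 mm. Origin: centre of its underside, z up, x and y square to its walls. 0.14 kg.
- stain_jar: Loose open round grey jar, the tall one: 54 mm outer diameter, 78 mm high, mouth 46 mm inside. Origin: centre of its underside, z up. 0.15 kg.
- rinse_beaker: Loose open round stainless steel beaker, the low one: 62 mm outer diameter, 48 mm high, with a small pouring lip. Origin: centre of its underside, z up. 0.10 kg.
- slide_carrier: Loose steel slide carrier with five upright glass slides, base 40 x 40 mm, 111 mm high. Its handle is a black round bar 10 mm thick and 42 mm long along its own y axis, centre 106 mm above the underside, right over the middle; the slides' tops are 78 mm above the underside. Origin: centre of its underside, z up. 0.12 kg.
- jar_lid: Loose round grey lid of the stain jar, standing knob up. A plug 39 mm in diameter and 6 mm deep below (fits loosely in the jar's mouth), above it a flange 59 mm in diameter from 6 to 10 mm, then a knob 22 mm in diameter at the top, narrower below, up to 36 mm. Origin: centre of the plug's underside, z up; seated, it lies 72 mm above the jar's underside. 0.06 kg.
- timer: Bystander: white lab timer, 55 x 62 x 22 mm, loose, between the fixed centrifuge (155 mm tall, x from 0.56, y from -0.10 to 0.14) and the fixed printer (250 mm tall, x from 0.49, y below -0.26), under wall cabinets (x from 0.60, z from 0.68): pass these on the near side and not high. Origin: centre of its underside.

How it is judged (in metres and radians):
At the end, for the whole second after the job is handed in: Dish, jar and beaker each stand in their own well, within 11 mm of its centre along both tray axes and 3 mm in height; the carrier stands on the dish floor (11 mm sideways, 3 mm in height); the lid is seated on the jar (8 mm, 3 mm). All five upright within 0.06 rad and at rest (((y of slide_box in the frame of stain_tray above 0 m and x of fixing_dish in the frame of stain_tray between -0.011 and 0.011 m and y of fixing_dish in the frame of stain_tray between 0.065 and 0.087 m and z of fixing_dish in the frame of stain_tray between 0.003 and 0.009 m and x of rinse_beaker in the frame of stain_tray between -0.011 and 0.011 m and y of rinse_beaker in the frame of stain_tray between -0.087 and -0.065 m and z of rinse_beaker in the frame of stain_tray between 0.003 and 0.009 m) or (y of slide_box in the frame of stain_tray below 0 m and x of fixing_dish in the frame of stain_tray between -0.011 and 0.011 m and y of fixing_dish in the frame of stain_tray between -0.087 and -0.065 m and z of fixing_dish in the frame of stain_tray between 0.003 and 0.009 m and x of rinse_beaker in the frame of stain_tray between -0.011 and 0.011 m and y of rinse_beaker in the frame of stain_tray between 0.065 and 0.087 m and z of rinse_beaker in the frame of stain_tray between 0.003 and 0.009 m)) and x of stain_jar in the frame of stain_tray between -0.011 and 0.011 m and y of stain_jar in the frame of stain_tray between -0.011 and 0.011 m and z of stain_jar in the frame of stain_tray between 0.003 and 0.009 m and horizontal distance between slide_carrier and fixing_dish below 0.011 m and z of slide_carrier in the frame of fixing_dish between 0.001 and 0.007 m and horizontal distance between jar_lid and stain_jar below 0.008 m and z of jar_lid in the frame of stain_jar between 0.069 and 0.075 m and angle between each of fixing_dish, stain_jar, rinse_beaker, slide_carrier, jar_lid's own z axis and vertical below 0.06 rad and linear speed of each of fixing_dish, stain_jar, rinse_beaker, slide_carrier, jar_lid below 0.02 m/s); the robot touches nothing.
It fails at once if the slide carrier was tipped by more than 0.6 rad (angle between slide_carrier's own z axis and vertical above 0.6 rad).
It fails at once if the timer was pushed away (distance of timer from where it was at the start of the episode above 0.03 m).
It also fails if it takes over 128 s, if anything falls off the work surface, if the arm or the gripper's body presses on something with over 40 N, if the wrist force passes 120 N, or if a joint passes its speed limit or range.

ROBOT

A 7-joint arm with a two-finger parallel gripper is mounted at the origin on a cart in front of the work surface, level with it; the furniture and walls round the work are solid. World frame = base frame: x ahead of the robot, y to its left, z up, the work surface at z = 0. Lengths are in mm, angles in rad, forces in N, time in s.
With the tool pointing down it reaches from about 400 to 850 mm from the base axis. Payload 4.5 kg.
Tool frame: the origin (TCP) lies between the finger pads; the fingertips stand 22 mm ahead of it and the grasp point (between the pads) lies 3 mm ahead of it (arm.tips_ahead is the distance from the TCP to the fingertips, in mm); z points along the fingers, y is the line along which they close (so a half turn about z gives the same grasp; the last joint's range is limited). The gripper opens to 88 mm and grips with 3 to 60 N. Pads are 18 mm wide; open, the fingers measure 123 mm over their backs; the gripper's body (75 mm by 187 mm) begins 45 mm behind the grasp point.
Start: joints at [-1.239, 0.689, -0.195, 1.565, 0.157, 0.902, -0.215], TCP at [183.366, 597.518, 260.743] pointing down, gripper open.
Joint ranges: [-3.01, 3.01], [-0.46, 2.08], [-1.47, 1.51], [0.13, 2.56], [-1, 4.14], [0.04, 2.09], [-2.66, 2.66]. Speed limits (rad/s): [2.57, 2.57, 3.14, 3.14, 3.14, 3.14, 3.14].

INTERFACE

Orientations are given as a unit quaternion [w, x, y, z].
In Python, from plant import arm, capture, nets gives the robot as it stands.
- The arm moves only by the tool carry_out, never from a script. Its argument "moves" is a list of rows, each a list of 3 entries, a list of its own where there are three numbers: the finger opening in cm, from 0 to 8.81, then the shift along the tool's x, y, z in cm, then the turn about the tool's z in degrees. A call has 1 to 12 rows; each row shifts and turns the commanded pose from where the row before left it, along the tool's axes as they then stand; what a row does not reach is not made up. A row lasts 1/8 s, in which the tool goes at most 62.5 mm and 10.7 degrees, less where a joint would pass 70% of its speed; a pose out of reach is approached as far as the arm can. A call with a gripper value outside its range is refused whole. The fingers move at their own pace and stop on an object; "force" is the grip in N (left out, the last holds). Time passes only in rows, so rows that do not move let the fingers close. It gives the time, the measured TCP pose, the force, the opening and the grip force at its end, in the units of the state.
- arm.get_obs(): the state, without advancing time (a new reading comes with each control period).
- capture(name): name is "side" or "top" or "wrist"; returns a dict with "frame" (400x640x3 uint8, red, green, blue), "range_z" (400x640 float32, mm along the optical axis (not along the pixel's ray), 0 where there is no reading), "intrinsics" (3x3 intrinsics, pixels), "R" (3x3) and "t" (3): a world point X has camera coordinates R X + t; the wrist camera has in their place "tool_from_camera" (4x4, takes a point from camera to tool coordinates, whose origin is the TCP and whose axes are the flange's). Camera axes: x right, y down, z forward; pixel columns grow to the right and rows downward; lengths in mm; the calibration is good to about 2 mm. A picture is of the moment at which its call begins: read the wrist's pose just before it.
- arm.finish_job(): hands the job in; it is judged then, once.
Trained networks look in a picture, given as the dict that the camera call returned (one of the last four; its "shot" number tells which), for a name from the list of things; names that differ only in an ending like _2 or _b are one class to them, and where a whole thing is asked for, a point or a joint stands for the part that bears it (a point fixed in the world has none). Each returns a list of dicts, best first, with "conf" (0 to 1); they miss things now and then, are a little off and sometimes report something else, mostly with a low value. They report only what shows in the picture. A call takes as long as a camera call.
- nets.spot_in(picture, label): "position" ([column, row] in pixels, amid what is visible of it).
The state is a dict: "time": time; "joint_pos": joint angles; "joint_velocities": joint speeds; "effort": joint torques, N m; "eef_pos": TCP position; "orientation": TCP orientation; "ft_force": force on the tool from outside, world axes, zero at the start; "wrist_torque": the same for the moment, N m; "gripper_width": opening from 0.0 (shut) to 1.0 (fully open); "grip_force": force on a finger pad.
Only numpy, scipy, OpenCV 4.12 (cv2) and the standard library are available. Lean on these libraries where they do the work, as an engineer would, in place of code of your own. Each camera call takes 0.05 s, during which the arm holds its last target. There are 200 camera calls.

## Working session

There is one attempt and no reset: what is moved stays moved. The work goes in short steps, Python scripts to look and compute and a tool call to move; the robot and the scene stay as the last step left them, time stands still between calls to the robot, and variables do not carry over. Pictures are saved under pics/ and viewed, at most 19 in all, crops included, and the job is handed in when it is done.

Besides the shell and the picture viewer there is one more tool, called after "Emit:" as a command line: name --argument value ..., lists and objects as JSON in quotes. carry_out: Moves the arm, as the interface text tells. Its arguments: {"type":"object","properties":{"moves":{"type":"array","items":{"type":"array"}},"force":{"type":"number"}},"required":["moves"]}

```bash
ls; mkdir -p pics
cat > h.py <<'E'
import numpy as np,cv2,json
from plant import arm,capture,nets
from scipy.spatial.transform import Rotation as Ro
def cam2world(c,obs=None):
    if 'R' in c: 
        R=np.array(c['R']);t=np.array(c['t']); return R.T,-R.T@t
    T=np.array(c['tool_from_camera']);q=obs['orientation'];Rt=Ro.from_quat([q[1],q[2],q[3],q[0]]).as_matrix()
    return Rt@T[:3,:3],Rt@T[:3,3]+np.array(obs['eef_pos'])
def cloud(c,obs=None):
    K=np.array(c['intrinsics']);z=c['range_z'].astype(float);v,u=np.mgrid[:z.shape[0],:z.shape[1]]
    P=np.stack([(u-K[0,2])/K[0,0]*z,(v-K[1,2])/K[1,1]*z,z],-1)
    R,t=cam2world(c,obs);W=P@R.T+t;W[z<=0]=np.nan;return W
E
python3 - <<'E'
from h import *
print(arm.get_obs())
for n in['top','side']:
    c=capture(n);cv2.imwrite(f'pics/{n}0.png',c['frame'][:,:,::-1]);W=cloud(c)
    np.savez(f'{n}0.npz',W=W,f=c['frame'])
    print(n,np.round(cam2world(c)[1]))
    for l in['stain_tray','slide_box','drying_rack','fixing_dish','stain_jar','rinse_beaker','slide_carrier','jar_lid','timer']:
        for d in nets.spot_in(c,l)[:2]:
            u,v=np.round(d['position']).astype(int);print(l,round(d['conf'],2),u,v,np.round(W[v,u]))
E
```

```text
pics
{'time': 0.0, 'joint_pos': array([-1.23925418,  0.68999473, -0.19447761,  1.56635153,  0.15730935,
        0.90249871, -0.21509492]), 'joint_velocities': array([ 0.00119912, -0.00044017, -0.00063697, -0.00133232,  0.00108054,
       -0.00047394, -0.00029615]), 'effort': array([-1.20778270e-03, -5.27558041e+01, -1.26741372e+00, -1.53429759e+01,
       -5.26600331e-02,  6.66684355e-03,  1.85396375e-04]), 'eef_pos': array([183.24199354, 596.90877012, 259.90037722]), 'orientation': array([-5.60988641e-05,  1.48288031e-01,  9.88943776e-01, -9.29352618e-04]), 'ft_force': array([ 0.29956549, -0.60039838, -0.07287679]), 'wrist_torque': array([-0.06584752, -0.00375044,  0.0420311 ]), 'grip_force': 0.0, 'gripper_width': 0.9994654105574933}
top [ 327.   13. 1174.]
stain_tray 0.94 309 225 [433.  21.   6.]
slide_box 0.9 250 221 [439. 169.  37.]
drying_rack 0.59 372 229 [ 423. -142.    4.]
drying_rack 0.31 179 207 [478. 359.   4.]
fixing_dish 0.65 179 205 [483. 359.   4.]
stain_jar 0.96 410 233 [ 413. -241.    6.]
rinse_beaker 0.71 198 161 [601. 315.   4.]
slide_carrier 0.63 457 230 [ 414. -334.   96.]
jar_lid 0.86 245 159 [599. 187.  35.]
jar_lid 0.27 181 206 [480. 354.   4.]
timer 0.8 384 163 [ 595. -174.   21.]
side [  64. -698.  767.]
stain_tray 0.9 300 224 [436.  -1.   5.]
slide_box 0.73 269 184 [426. 149.  32.]
drying_rack 0.78 327 263 [ 415. -162.   31.]
fixing_dish 0.73 253 143 [456. 312.  58.]
stain_jar 0.65 345 289 [ 389. -269.   76.]
rinse_beaker 0.92 297 140 [581. 278.  47.]
rinse_beaker 0.5 375 322 [ 404. -349.   56.]
slide_carrier 0.63 378 325 [ 400. -363.   68.]
jar_lid 0.53 321 163 [606. 180.  16.]
timer 0.61 389 243 [ 579. -174.   18.]
```

View pics/top0.png

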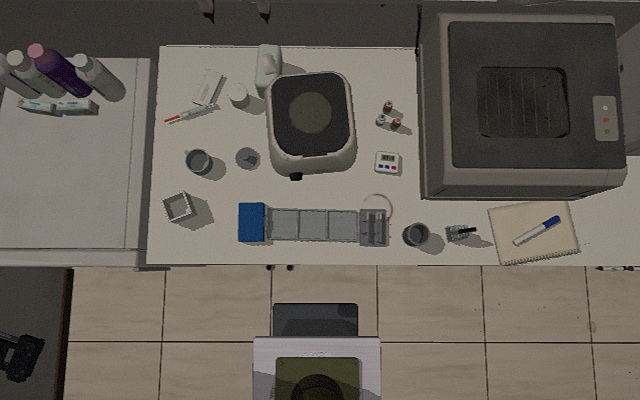

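View pics/side0.png

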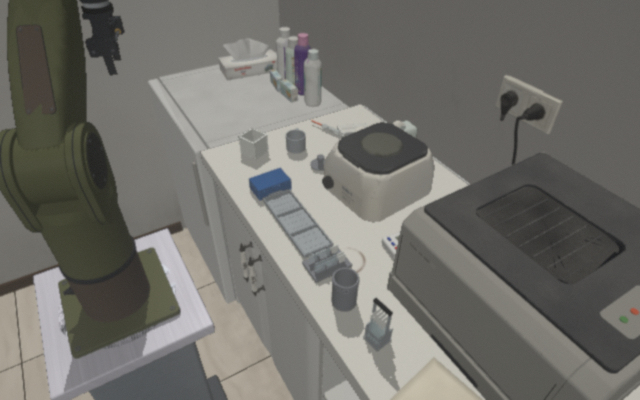

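Run:
```python
import numpy as np,cv2
for n in['top0','side0']:
    W=np.load(n+'.npz')['W'].reshape(-1,3)
    def sel(x0,x1,y0,y1,z0,z1): 
        with np.errstate(invalid='ignore'):
            return W[(W[:,0]>x0)&(W[:,0]<x1)&(W[:,1]>y0)&(W[:,1]<y1)&(W[:,2]>z0)&(W[:,2]<z1)]
    for nm,b in dict(dish=(400,560,280,440,50,72),jar=(340,480,-310,-200,68,90),beaker=(530,680,250,380,40,56),handle=(340,480,-420,-290,100,125),slides=(340,480,-420,-290,60,85),knob=(560,660,130,240,28,42),flange=(540,680,120,250,7,16),box=(380,500,100,240,28,42),tray=(370,500,-120,130,9,18),timer=(540,680,-260,-110,15,30)).items():
        p=sel(*b)
        if len(p)<5: print(n,nm,len(p));continue
        r=cv2.minAreaRect(p[:,:2].astype(np.float32))
        print(n,nm,len(p),'med z',round(np.median(p[:,2]),1),'rect',np.round(r[0],1),np.round(r[1],1),round(r[2],1),'min',np.round(p[:,:2].min(0)),'max',np.round(p[:,:2].max(0)))
```

```text
top0 dish 236 med z 58.5 rect [473.9 352.4] [62.4 62.8] 22.8 min [435. 313.] max [514. 391.]
top0 jar 146 med z 76.7 rect [ 406.9 -245.1] [51.3 54.7] 0.2 min [ 381. -272.] max [ 433. -218.]
top0 beaker 137 med z 46.8 rect [593.1 308.1] [59.9 60.4] 5.7 min [563. 278.] max [622. 341.]
top0 handle 77 med z 108.9 rect [ 413.6 -353.9] [ 9.7 42.4] 8.3 min [ 406. -374.] max [ 421. -333.]
top0 slides 101 med z 71.3 rect [ 413.3 -350.2] [25.8 34.8] 7.3 min [ 399. -369.] max [ 428. -333.]
top0 knob 56 med z 35.1 rect [608.8 189.5] [19.8 19.3] 89.4 min [599. 180.] max [619. 199.]
top0 flange 288 med z 9.8 rect [609.1 189.2] [58.3 56.1] 1.2 min [580. 161.] max [638. 217.]
top0 box 961 med z 34.5 rect [437.4 169.3] [65.5 96.7] 89.9 min [389. 137.] max [486. 202.]
top0 tray 684 med z 11.0 rect [429.3   5.8] [248.9  93.3] 89.4 min [ 381. -119.] max [476. 130.]
top0 timer 451 med z 19.7 rect [ 599.2 -181.2] [61.5 54.6] 83.8 min [ 571. -212.] max [ 628. -148.]
side0 dish 181 med z 56.3 rect [473.9 349.8] [65.6 65.2] 24.3 min [432. 308.] max [511. 389.]
side0 jar 254 med z 74.9 rect [ 404.1 -246.6] [54.7 53.8] 81.4 min [ 377. -274.] max [ 432. -219.]
side0 beaker 103 med z 44.4 rect [590.3 306.8] [62.3 67.1] 7.7 min [560. 273.] max [621. 344.]
side0 handle 133 med z 108.1 rect [ 411.2 -354.9] [10.9 41.7] 9.4 min [ 404. -376.] max [ 419. -334.]
side0 slides 272 med z 72.1 rect [ 411.8 -355. ] [27.  39.4] 8.5 min [ 397. -375.] max [ 427. -336.]
side0 knob 37 med z 33.4 rect [608.2 186.1] [19.1 21.6] 78.3 min [597. 177.] max [619. 196.]
side0 flange 89 med z 8.5 rect [598.  189.7] [55.  39.6] 51.5 min [579. 158.] max [629. 217.]
side0 box 581 med z 33.1 rect [436.2 167.4] [69.8 97.4] 89.7 min [387. 132.] max [485. 202.]
side0 tray 379 med z 11.0 rect [429.3   4.9] [249.2  87.4] 88.1 min [ 381. -118.] max [474. 129.]
side0 timer 202 med z 18.5 rect [ 584.2 -169.2] [71.1 36.6] 43.5 min [ 568. -207.] max [ 622. -150.]
```

The top view shows the slide box at pixel (252,222), on the +y side. The tray runs from (269,224) to (358,226), with the rack at (373,227), jar (416,234), carrier (459,233), dish (178,207), beaker (198,160), lid (247,158) and timer (387,162). The side view agrees. The dish therefore goes in the +y well. Next I'll fit the tray pose.

Run:
```python
import numpy as np
from scipy.optimize import differential_evolution as DE
for n in['top0','side0']:
    W=np.load(n+'.npz')['W'].reshape(-1,3);W=W[np.isfinite(W[:,0])]
    p=W[(abs(W[:,0]-430)<75)&(W[:,1]>-90)&(W[:,1]<112)&(W[:,2]<30)&(W[:,2]>-15)]
    def f(q):
        x,y,a,dz=q;c,s=np.cos(a),np.sin(a);d=p[:,:2]-[x,y];u=c*d[:,0]+s*d[:,1];v=-s*d[:,0]+c*d[:,1]
        h=np.zeros(len(p));h[(abs(u)<40)&(abs(v)<116)]=13
        for k in(-76,0,76):h[(abs(u)<36)&(abs(v-k)<36)]=6
        return np.minimum(abs(p[:,2]-dz-h),6).mean()
    r=DE(f,[(410,450),(-20,30),(-.15,.15),(-4,4)],seed=1,maxiter=150,popsize=20,polish=False)
    print(n,len(p),np.round(r.x[:2],1),np.degrees(r.x[2]),r.x[3],r.fun)
    x,y,a,_=r.x
    for k in(-76,0,76):print(k,np.round([x-np.sin(a)*k,y+np.cos(a)*k],1))
```

```text
top0 4489 [434.3  15. ] -1.2193074346106243 -0.7136637053498283 1.8634448118483202
-76 [432.7 -60.9]
0 [434.3  15. ]
76 [436.  91.]
side0 3341 [432.6  13.4] -1.0248331459908453 -1.8054060130642022 1.5527689926494566
-76 [431.2 -62.6]
0 [432.6  13.4]
76 [434.   89.4]
```

Emit:
carry_out --moves '[[8.8,[0,0,0],10],[8.8,[0,0,0],10],[8.8,[0,0,0],10],[8.8,[0,0,0],10],[8.8,[0,0,0],10]]' --force 20

```text
time: 1.62
eef_pos: [183.2, 597.6, 260.8]
orientation: [-0.0, 0.555, 0.832, 0.0]
ft_force: [-0.9, -0.4, 0.2]
gripper_width: 0.999
grip_force: 0.0
```

```bash
cat > g.py <<'E'
import sys
from h import *
# usage: g.py x y z [yaw_deg of tool y]  -> needed tool shift (cm) after turning, turn deg
def go(x,y,z,yaw=None):
    o=arm.get_obs();q=o['orientation'];R=Ro.from_quat([q[1],q[2],q[3],q[0]]).as_matrix()
    cur=np.degrees(np.arctan2(R[1,1],R[0,1]));yaw=cur if yaw is None else yaw
    d=np.array([x,y,z])-o['eef_pos'];a=np.radians(yaw);s,c=np.sin(a),np.cos(a)
    print('at',np.round(o['eef_pos'],1),'yaw',round(cur,1),'turn',round((cur-yaw),1),'shift cm at final yaw',np.round(np.array([-s*d[0]+c*d[1],c*d[0]+s*d[1],-d[2]])/10,2),'at present yaw',np.round(R.T@d/10,2),'q7',round(o['joint_pos'][6],2))
if __name__=='__main__': go(*map(float,sys.argv[1:]))
E
python3 g.py 474 351 140 23
```

```text
at [183.2 597.6 260.8] yaw 22.6 turn -0.4 shift cm at final yaw [-34.06  17.13  12.08] at present yaw [-33.95  17.36  12.07] q7 -0.91
```

Emit:
carry_out --moves '[[8.8,[-3.4,1.8,1.2],0],[8.8,[-3.8,1.9,1.3],0],[8.8,[-3.8,1.9,1.3],0],[8.8,[-3.8,1.9,1.3],0],[8.8,[-3.8,1.9,1.3],0],[8.8,[-3.8,1.9,1.3],0],[8.8,[-3.8,1.9,1.3],0],[8.8,[-3.8,1.9,1.3],0],[8.8,[-3.8,2.2,1.6],0],[8.8,[0,0,0],0]]'

```text
time: 2.88
eef_pos: [477.8, 349.3, 140.7]
orientation: [0.001, 0.555, 0.832, -0.001]
ft_force: [-0.5, 0.5, 0.2]
gripper_width: 0.994
grip_force: 0.0
```

Run:
```python
from h import *
from g import go
o=arm.get_obs();c=capture('wrist');cv2.imwrite('pics/w1.png',c['frame'][:,:,::-1]);W=cloud(c,o).reshape(-1,3)
m=(abs(W[:,0]-474)<60)&(abs(W[:,1]-351)<60)&(abs(W[:,2]-58)<5);p=W[m]
print(len(p),np.median(p[:,2]) if len(p) else 0);
if len(p)>5:
  r=cv2.minAreaRect(p[:,:2].astype(np.float32));print(r,p.min(0),p.max(0))
go(474,351,41,23)
```

```text
2976 59.08651456757909
((470.2780456542969, 352.9820861816406), (62.11095428466797, 62.56179428100586), 22.68084144592285) [430.23583146 313.37246315  53.01126106] [510.3458105  393.2820527   61.41099977]
at [475.6 352.  141.2] yaw 22.7 turn -0.3 shift cm at final yaw [-0.03 -0.19 10.02] at present yaw [-0.03 -0.18 10.02] q7 -0.35
```

View pics/w1.png

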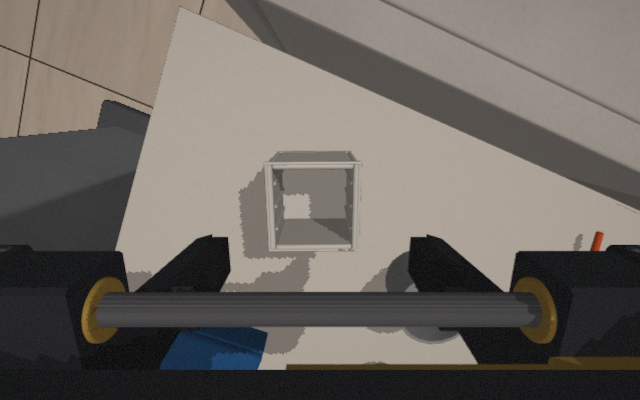

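The wrist view shows the dish rim square from (265,163) to (360,250), lined up with the fingers. I'll go down on it.

Emit:
carry_out --moves '[[8.8,[0.1,-0.2,3],0],[8.8,[0,0,3],0],[8.8,[0,0,2.5],0],[8.8,[0,0,1.5],0],[8.8,[0,0,0],0],[5,[0,0,0],0],[5,[0,0,0],0],[5,[0,0,0],0],[5,[0,0,0],0],[5,[0,0,0],0]]' --force 20

```text
time: 4.18
eef_pos: [472.4, 354.0, 42.4]
orientation: [0.0, 0.552, 0.834, 0.0]
ft_force: [-1.1, -0.8, 5.9]
gripper_width: 0.679
grip_force: 20.0
```

```bash
python3 g.py 435 90 130 -1.1
```

```text
at [472.4 354.   42.4] yaw 22.9 turn 24.0 shift cm at final yaw [-26.47  -3.24  -8.76] at present yaw [-22.85 -13.73  -8.78] q7 -0.36
```

Emit:
carry_out --moves '[[6,[0,0,-2],0],[6,[0,0,-3],0],[6,[0,0,-3.8],8],[6,[0,0,0],8],[6,[0,0,0],8],[6,[-3.5,-0.5,0],0],[6,[-4.5,-0.5,0],0],[6,[-4.5,-0.6,0],0],[6,[-4.5,-0.6,0],0],[6,[-4.5,-0.6,0],0],[6,[-3.5,-0.5,0],0],[6,[-1.5,0,0],0]]' --force 25

```text
time: 5.68
eef_pos: [434.1, 87.5, 130.5]
orientation: [0.0, 0.715, 0.7, -0.0]
ft_force: [0.4, 0.3, -0.5]
gripper_width: 0.679
grip_force: 0.0
```

Emit:
carry_out --moves '[[6,[0,0,0],0],[6,[0,0,0],0]]'

```text
time: 5.92
eef_pos: [435.0, 91.3, 129.9]
orientation: [-0.0, 0.713, 0.701, 0.001]
ft_force: [-0.3, 0.3, 0.2]
gripper_width: 0.679
grip_force: 0.0
```

Run:
```python
from h import *
from g import go
o=arm.get_obs();print(o['gripper_width'])
go(435,90,49,-1.1)
for n in['top','side']:
    c=capture(n);W=cloud(c);np.savez(n+'1.npz',W=W);W=W.reshape(-1,3)
    zt=o['eef_pos'][2]-42+59
    p=W[(abs(W[:,0]-o['eef_pos'][0])<60)&(abs(W[:,1]-o['eef_pos'][1])<60)&(abs(W[:,2]-zt)<7)]
    print(n,len(p),p.min(0),p.max(0))
    cv2.imwrite(f'pics/{n}1.png',cv2.resize(c['frame'][120:320,150:470,::-1],None,fx=2,fy=2))
```

```text
0.6787290664853427
at [435.   91.3 129.9] yaw -0.9 turn 0.2 shift cm at final yaw [-0.13 -0.    8.09] at present yaw [-0.15 -0.01  8.09] q7 -0.32Traceback (most recent call last):
  File "<stdin>", line 9, in <module>
    return umr_minimum(a, axis, None, out, keepdims, initial, where)
ValueError: zero-size array to reduction operation minimum which has no identity
```

I wrote opening 6 cm, which equals the dish width, so the grip may have been released. I'll look.

Run:
```python
from h import *
c=capture('side');np.savez('side1.npz',W=cloud(c));a=c['frame'][80:380,130:450,::-1]
c=capture('top');np.savez('top1.npz',W=cloud(c));b=c['frame'][120:270,140:460,::-1]
cv2.imwrite('pics/c1.png',cv2.resize(np.vstack([a[:230],b[:140]]),None,fx=1.6,fy=1.6))
for l in ['fixing_dish']: print([(d['conf'],d['position']) for d in nets.spot_in(c,l)])
```

```text
[]
```

View pics/c1.png

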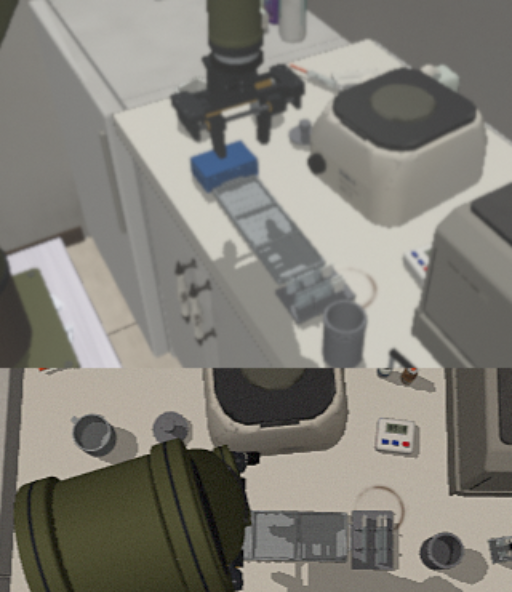

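The gripper is empty. The dish is hidden in both views, so it is probably still at its pickup spot. I'll go back over it and look.

Emit:
carry_out --moves '[[8.8,[3.5,0.5,-1],0],[8.8,[4.5,0.5,0],0],[8.8,[4.5,0.6,0],0],[8.8,[4.5,0.6,0],0],[8.8,[4.5,0.6,0],0],[8.8,[3.5,0.5,0],0],[8.8,[1.2,0.4,0],-8],[8.8,[0,0,0],-8],[8.8,[0,0,0],-8],[8.8,[0,0,0],0],[8.8,[0,0,0],0],[8.8,[0,0,0],0]]'

```text
time: 7.62
eef_pos: [476.0, 350.9, 139.7]
orientation: [0.0, 0.553, 0.833, -0.0]
ft_force: [0.2, 0.7, -0.1]
gripper_width: 0.995
grip_force: 0.0
```

Run:
```python
from h import *
from g import go
o=arm.get_obs();c=capture('wrist');cv2.imwrite('pics/w2.png',c['frame'][:,:,::-1]);W=cloud(c,o).reshape(-1,3)
m=(abs(W[:,0]-474)<90)&(abs(W[:,1]-351)<90)&(abs(W[:,2]-58)<6);p=W[m]
print(len(p),[d for d in nets.spot_in(c,'fixing_dish')]);
if len(p)>5:
  r=cv2.minAreaRect(p[:,:2].astype(np.float32));print(r,p.min(0),p.max(0))
go(473,352,41,23)
```

```text
3060 [{'position': [312.4, 201.5], 'conf': 0.79}]
((469.44952392578125, 352.74517822265625), (62.21937561035156, 62.5490837097168), 18.377822875976562) [430.73113411 313.78240822  52.00562737] [508.04917885 391.69287162  61.32526924]
at [476.1 350.8 139.7] yaw 22.9 turn -0.1 shift cm at final yaw [ 0.23 -0.24  9.87] at present yaw [ 0.23 -0.24  9.87] q7 -0.34
```

View pics/w2.png

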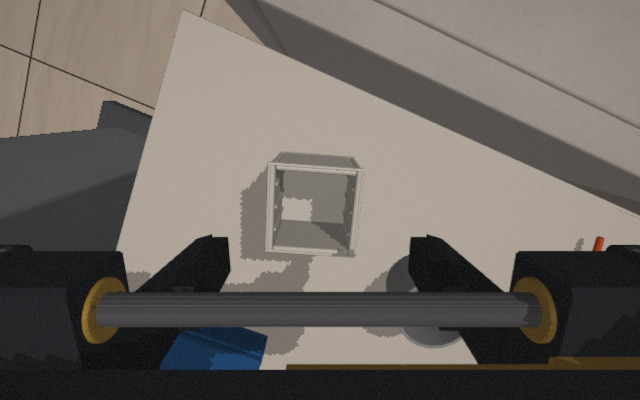

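The dish stands upright at its old spot, rim (266,163)–(362,253), now at yaw 18°. I'll regrasp it and keep the commanded opening well below its width.

Emit:
carry_out --moves '[[8.8,[0.1,-0.3,3],4.5],[8.8,[0,0,3],0],[8.8,[0,0,2.5],0],[8.8,[0,0,1.5],0],[8.8,[0,0,0],0],[4,[0,0,0],0],[4,[0,0,0],0],[4,[0,0,0],0],[4,[0,0,0],0],[4,[0,0,0],0],[4,[0,0,0],0]]' --force 25

```text
time: 9.1
eef_pos: [473.1, 350.7, 40.4]
orientation: [0.0, 0.585, 0.811, 0.0]
ft_force: [-0.6, -0.7, 4.9]
gripper_width: 0.682
grip_force: 25.0
```

Emit:
carry_out --moves '[[4,[0,0,-2],0],[4,[0,0,-3],0],[4,[0,0,-3.8],6],[4,[0,0,0],7],[4,[0,0,0],6.5],[4,[-3.5,-0.5,0],0],[4,[-4.5,-0.5,0],0],[4,[-4.5,-0.6,0],0],[4,[-4.5,-0.6,0],0],[4,[-4.5,-0.6,0],0],[4,[-3.2,-0.5,0],0],[4,[-1.5,0,0],0]]'

```text
time: 10.6
eef_pos: [434.9, 87.3, 128.5]
orientation: [0.0, 0.714, 0.7, -0.0]
ft_force: [1.0, 0.7, -1.2]
gripper_width: 0.679
grip_force: 25.0
```

Emit:
carry_out --moves '[[4,[0,0,0],0],[4,[0,0,0],0]]'

```text
time: 10.85
eef_pos: [435.9, 90.9, 127.9]
orientation: [-0.0, 0.713, 0.701, 0.001]
ft_force: [-0.4, 0.9, -1.6]
gripper_width: 0.678
grip_force: 25.0
```

Run:
```python
from h import *
from g import go
o=arm.get_obs();print(o['gripper_width'],o['grip_force'])
go(435,90,49,-1.1)
x,y,z=o['eef_pos']
c=capture('wrist');W=cloud(c,o).reshape(-1,3);zt=z+17
m=(abs(W[:,0]-x)<50)&(abs(W[:,1]-y)<60)&(W[:,2]>zt-8)&(W[:,2]<zt+6);p=W[m];print(len(p),p.min(0),p.max(0),cv2.minAreaRect(p[:,:2].astype(np.float32)))
cv2.imwrite('pics/w3.png',c['frame'][:,:,::-1])
```

```text
0.6778786319703938 24.999897626694292
at [435.9  90.9 127.9] yaw -0.9 turn 0.2 shift cm at final yaw [-0.1  -0.09  7.89] at present yaw [-0.11 -0.1   7.89] q7 -0.31
11932 [386.47617799  63.46158336 136.88432401] [481.35150599 125.49106988 150.86740067] ((433.7645568847656, 94.59748077392578), (61.09602737426758, 94.87193298339844), 88.7015151977539)
```

View pics/w3.png

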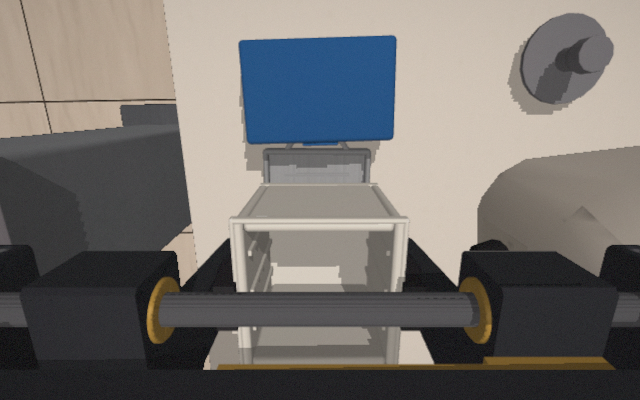

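The dish is held, rim (232,220)–(408,360). In the grip it sits about 2.5 mm toward +y, so I'll correct for that and lower it.

Emit:
carry_out --moves '[[4,[-0.3,-0.1,2],0],[4,[0,0,2],0],[4,[0,0,1.5],0],[4,[0,0,1.2],0],[4,[0,0,0.8],0],[4,[0,0,0.4],0],[4,[0,0,0.2],0],[4,[0,0,0],0]]'

```text
time: 11.9
eef_pos: [440.2, 87.8, 51.7]
orientation: [-0.003, 0.713, 0.701, -0.004]
ft_force: [-0.2, -0.5, -1.7]
gripper_width: 0.678
grip_force: 25.0
```

Run:
```python
from h import *
from g import go
for i in range(3):
    c=capture('side')
    o=arm.get_obs();print(np.round(o['eef_pos'],1),np.round(o['ft_force'],1),np.round(o['orientation'],4))
W=cloud(c).reshape(-1,3);np.savez('side2.npz',W=W)
p=W[(abs(W[:,0]-435)<60)&(abs(W[:,1]-92)<50)&(abs(W[:,2]-66)<10)];print(len(p),p.min(0),p.max(0))
cv2.imwrite('pics/s2.png',cv2.resize(c['frame'][120:270,200:400,::-1],None,fx=3.5,fy=3.5))
```

```text
[440.1  87.6  51.8] [ 0.5  0.4 -1.2] [-0.003   0.7135  0.7007 -0.0044]
[440.   87.5  51.8] [-0.4  0.3 -0.9] [-0.003   0.7135  0.7006 -0.0045]
[440.   87.4  51.8] [-0.1  0.5 -1.6] [-0.003   0.7136  0.7006 -0.0045]
300 [392.69333696  55.63805935  56.00680051] [486.49007796 121.11748865  75.56231875]
```

View pics/s2.png

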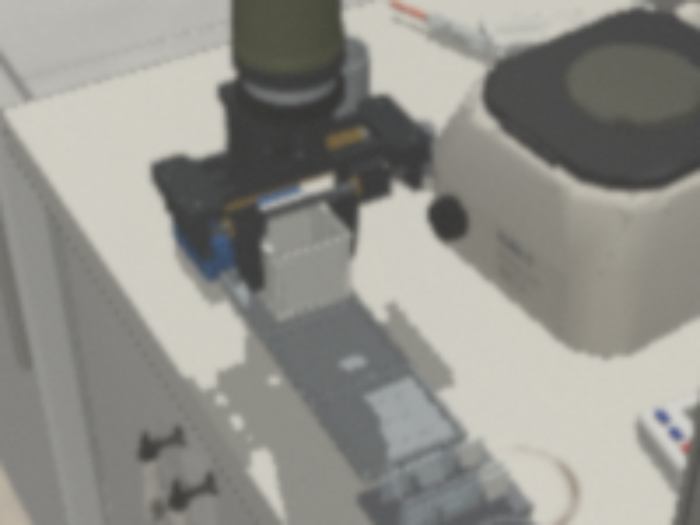

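Run:
```python
from h import *
from g import go
o=arm.get_obs();print(np.round(o['joint_pos'],3));go(435,87.7,47,-1.1)
print(arm.__dict__.keys() if hasattr(arm,'__dict__') else dir(arm))
```

```text
[-0.292  0.892 -0.009  2.217  0.142  0.043 -0.458]
at [440.   87.4  51.8] yaw -1.1 turn 0.0 shift cm at final yaw [ 0.02 -0.5   0.48] at present yaw [ 0.02 -0.5   0.49] q7 -0.46
dict_keys([])
```

The arm stops at joint 6's limit (0.04). At this radius it can't go lower, which leaves the dish about 5 mm above the floor and inside the walls. I'll release it here, and grip the jar and beaker higher up.

Emit:
carry_out --moves '[[6.3,[0,0,0],0],[7,[0,0,0],0],[8.8,[0,0,0],0],[8.8,[0,0,-2],0],[8.8,[0,0,-3],0],[8.8,[0,0,-4],0],[8.8,[0,0,-1],0],[8.8,[0,0,0],0],[8.8,[0,0,0],0]]'

```text
time: 13.18
eef_pos: [440.5, 87.4, 150.7]
orientation: [-0.004, 0.714, 0.701, -0.005]
ft_force: [0.3, 0.1, 0.0]
gripper_width: 1.002
grip_force: 0.0
```

Run:
```python
from h import *
from g import go
o=arm.get_obs();c=capture('wrist');W=cloud(c,o).reshape(-1,3)
p=W[(abs(W[:,0]-437)<40)&(abs(W[:,1]-90)<50)&(abs(W[:,2]-65)<12)];r=cv2.minAreaRect(p[:,:2].astype(np.float32));print(len(p),np.percentile(p[:,2],[2,25,50,75,98]),r)
C=np.c_[p[:,:2],np.ones(len(p))];k=p[:,2]>58;print(np.linalg.lstsq(C[k],p[k,2],rcond=None)[0])
cv2.imwrite('pics/w4.png',c['frame'][:,:,::-1])
c=capture('side');W=cloud(c).reshape(-1,3);p=W[(abs(W[:,0]-437)<40)&(abs(W[:,1]-90)<50)&(abs(W[:,2]-62)<8)];r=cv2.minAreaRect(p[:,:2].astype(np.float32));print(len(p),np.percentile(p[:,2],[2,25,50,75,98]),r)
go(592,307.5,150,0);print(np.round(o['joint_pos'],2))
```

```text
3299 [53.83840967 63.32384886 64.96279403 65.58035874 66.52868154] ((437.6127624511719, 90.27481079101562), (62.231807708740234, 62.19917297363281), 88.83866119384766)
[1.34207153e-03 1.71699199e-02 6.24535001e+01]
269 [54.35309514 58.13588199 62.15578012 64.20808025 66.53209066] ((439.1637878417969, 88.10557556152344), (66.97787475585938, 62.82948684692383), 88.78961181640625)
at [440.4  87.4 150.6] yaw -1.1 turn -1.1 shift cm at final yaw [22.01 15.16  0.06] at present yaw [22.28 14.75 -0.19] q7 -0.45
[-0.26  0.68 -0.06  2.18  0.13  0.3  -0.45]
```

View pics/w4.png

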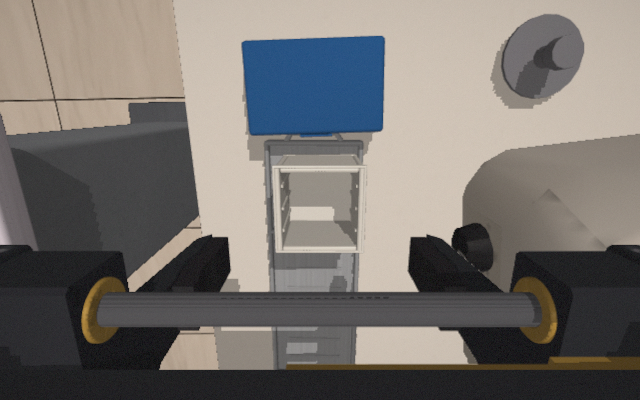

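The dish stands flat in the +y well, rim z about 65 and centre about (438,90). It shows at (275,165)–(362,250) in the wrist view. Next is the beaker.

Emit:
carry_out --moves '[[8.8,[2.9,1.9,0],0],[8.8,[4,2.7,0],0],[8.8,[4,2.7,0],0],[8.8,[4,2.7,0],0],[8.8,[4,2.7,0],0],[8.8,[3.3,2,0],0],[8.8,[0,0,0],0],[8.8,[0,0,0],0],[8.8,[0,0,0],0]]'

```text
time: 14.4
eef_pos: [591.6, 305.0, 149.1]
orientation: [-0.003, 0.714, 0.7, -0.006]
ft_force: [0.4, -0.4, 0.5]
gripper_width: 1.001
grip_force: 0.0
```

```bash
cat > wl.py <<'E'
from h import *
from g import go
def ring(x,y,z,r,tol=6,name=None):
    o=arm.get_obs();c=capture('wrist');W=cloud(c,o).reshape(-1,3)
    p=W[(np.hypot(W[:,0]-x,W[:,1]-y)<r+15)&(abs(W[:,2]-z)<tol)];q=p[:,:2].astype(np.float32)
    print(len(p),'z',np.round(np.percentile(p[:,2],[5,50,95]),1),'mincircle',cv2.minEnclosingCircle(q),'rect',cv2.minAreaRect(q))
    if name: cv2.imwrite(name,c['frame'][:,:,::-1])
E
python3 - <<'E'
from wl import *
ring(592,307.5,47,31,4,'pics/w5.png');go(592,307.5,56,-1)
E
```

```text
1421 z [44.2 47.2 48.3] mincircle ((593.2670288085938, 312.9306945800781), 35.191097259521484) rect ((590.0225830078125, 309.79547119140625), (61.25706100463867, 61.35198211669922), 8.881589889526367)
at [591.8 305.2 149.3] yaw -1.1 turn -0.1 shift cm at final yaw [0.23 0.02 9.33] at present yaw [0.27 0.13 9.33] q7 -0.6
```

View pics/w5.png

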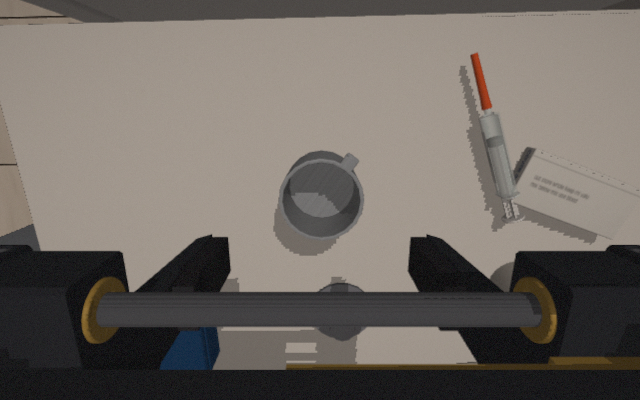

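The beaker rim is at (322,198), radius about 41 px, with the lip at (350,160) clear of both pads.

Emit:
carry_out --moves '[[8.8,[0.3,0.1,3],0],[8.8,[0,0,3],0],[8.8,[0,0,2.2],0],[8.8,[0,0,1.1],0],[8.8,[0,0,0],0],[8.8,[0,0,0],0],[4,[0,0,0],0],[4,[0,0,0],0],[4,[0,0,0],0],[4,[0,0,0],0],[4,[0,0,0],0]]' --force 25

```text
time: 15.82
eef_pos: [592.3, 309.7, 56.9]
orientation: [-0.003, 0.714, 0.701, -0.004]
ft_force: [-0.9, 0.0, 2.6]
gripper_width: 0.681
grip_force: 25.0
```

Emit:
carry_out --moves '[[4,[0,0,-2],0],[4,[0,0,-3],0],[4,[0,0,-3],0],[4,[0,0,0],0],[4,[0,0,0],0]]'

```text
time: 16.45
eef_pos: [592.5, 309.5, 136.3]
orientation: [-0.003, 0.714, 0.701, -0.005]
ft_force: [-0.8, -0.6, -1.4]
gripper_width: 0.678
grip_force: 25.0
```

Run:
```python
from wl import *
o=arm.get_obs();print(o['eef_pos'],o['gripper_width'],o['grip_force'])
x,y,z=o['eef_pos'];ring(x,y+3,z-8,31,5)
go(434,-61.7,136,-1.1)
```

```text
[592.49727131 309.4653299  136.25343516] 0.6782840249766009 24.976922515779734
3329 z [124.2 126.7 132. ] mincircle ((591.378662109375, 320.66595458984375), 43.9658203125) rect ((592.0209350585938, 316.7806396484375), (86.4715347290039, 47.75474548339844), 9.386213302612305)
at [592.2 309.3 135.6] yaw -1.1 turn 0.0 shift cm at final yaw [-37.4  -15.1   -0.04] at present yaw [-37.38 -15.13   0.28] q7 -0.61
```

Emit:
carry_out --moves '[[4,[-1.5,-2.8,0],0],[4,[-2.1,-3.8,0],0],[4,[-2.1,-3.8,0],0],[4,[-2.3,-3.6,0],0],[4,[-4,-0.5,0],0],[4,[-4.4,-0.1,0],0],[4,[-4.4,-0.1,0],0],[4,[-4.4,-0.1,0],0],[4,[-4.4,-0.1,0],0],[4,[-4.4,-0.1,0],0],[4,[-3.4,-0.1,0],0],[4,[0,0,0],0]]'

```text
time: 18.0
eef_pos: [434.1, -64.5, 138.4]
orientation: [-0.003, 0.716, 0.698, -0.006]
ft_force: [0.5, -0.4, -1.4]
gripper_width: 0.679
grip_force: 25.0
```

Emit:
carry_out --moves '[[4,[0,0,0],0],[4,[0,0,2],0],[4,[0,0,1],0],[4,[0,0,0],0],[4,[0,0,0],0]]'

```text
time: 18.62
eef_pos: [435.0, -61.0, 109.2]
orientation: [-0.003, 0.713, 0.701, -0.005]
ft_force: [0.5, -0.4, -1.7]
gripper_width: 0.679
grip_force: 25.0
```

Run:
```python
from wl import *
o=arm.get_obs();print(o['eef_pos'],o['gripper_width'],o['grip_force'],np.round(o['joint_pos'],2))
c=capture('top');W=cloud(c).reshape(-1,3);
p=W[(abs(W[:,0]-433)<60)&(abs(W[:,1]+105)<60)];q=p[(p[:,2]>20)&(p[:,2]<45)];print('rack',len(q),q.min(0),q.max(0),cv2.minAreaRect(q[:,:2].astype(np.float32)))
c=capture('wrist');cv2.imwrite('pics/w6.png',c['frame'][:,:,::-1])
go(435,-62,64,-1.1)
```

```text
[434.95504409 -61.04877773 109.23817567] 0.6785267204634968 24.97703001368791 [ 0.07  0.76 -0.06  2.23  0.28  0.17 -0.26]Traceback (most recent call last):
  File "<stdin>", line 4, in <module>
    return umr_minimum(a, axis, None, out, keepdims, initial, where)
ValueError: zero-size array to reduction operation minimum which has no identity
```

Emit:
carry_out --moves '[[4,[0,-0.1,1.5],0],[4,[0,0,1.5],0],[4,[0,0,0.9],0],[4,[0,0,0.5],0],[4,[0,0,0.2],0],[4,[0,0,0],0],[4,[0,0,0],0]]'

```text
time: 19.55
eef_pos: [433.8, -61.6, 63.6]
orientation: [-0.003, 0.714, 0.7, -0.005]
ft_force: [0.2, 0.2, -1.0]
gripper_width: 0.684
grip_force: 25.0
```

Run:
```python
from wl import *
o=arm.get_obs();print(o['eef_pos'],o['ft_force'],o['orientation'],np.round(o['joint_pos'],3))
```

```text
[433.79832165 -61.6453445   63.62172474] [ 0.23661812  0.16233157 -0.95862852] [-0.00310933  0.7136496   0.70048086 -0.0045971 ] [ 0.044  0.864 -0.016  2.247  0.333  0.043 -0.317]
```

Emit:
carry_out --moves '[[6.5,[0,0,0],0],[8.8,[0,0,0],0],[8.8,[0,0,0],0],[8.8,[0,0,-1.5],0],[8.8,[0,0,-3],0],[8.8,[0,0,-4],0],[8.8,[0,0,-3],0],[8.8,[0,0,0],0],[8.8,[0,0,0],0]]'

```text
time: 20.68
eef_pos: [434.6, -61.5, 177.8]
orientation: [-0.004, 0.714, 0.7, -0.005]
ft_force: [0.2, 1.1, -0.2]
gripper_width: 0.998
grip_force: 0.0
```

Run:
```python
from wl import *
ring(434,-62,53,31,5);go(405.5,-246,170,0)
for n in['side']:
    c=capture(n);W=cloud(c).reshape(-1,3)
    p=W[(abs(W[:,0]-433)<45)&(abs(W[:,1]+62)<45)&(abs(W[:,2]-52)<7)];print(np.percentile(p[:,2],[5,50,95]),p.min(0),p.max(0))
```

```text
1213 z [49.3 53.2 54.4] mincircle ((433.57293701171875, -57.607059478759766), 35.17263412475586) rect ((431.55096435546875, -61.42732238769531), (61.11549758911133, 61.17564392089844), 8.734082221984863)
at [434.3 -61.4 177.5] yaw -1.1 turn -1.1 shift cm at final yaw [-18.46  -2.88   0.75] at present yaw [-18.51  -2.53   0.82] q7 -0.28
[45.70173699 50.27423105 53.59289227] [402.79287246 -95.58324591  45.00577984] [463.68015135 -30.01070272  55.18183856]
```

The beaker stands in its well at (432,-61), rim z about 54. Next is the jar.

Emit:
carry_out --moves '[[8.8,[-3.3,-0.4,0],0],[8.8,[-4.2,-0.6,0],0],[8.8,[-4.2,-0.6,0],0],[8.8,[-4.2,-0.6,0],0],[8.8,[-2.6,-0.4,0],0],[8.8,[0,0,0],0],[8.8,[0,0,0],0],[8.8,[0,0,0],0]]'

```text
time: 21.78
eef_pos: [405.9, -244.2, 178.8]
orientation: [-0.004, 0.713, 0.701, -0.005]
ft_force: [-0.2, -0.3, -0.9]
gripper_width: 0.995
grip_force: 0.0
```

Run:
```python
from wl import *
ring(405.5,-246,77,27,4,'pics/w7.png');go(405.5,-246,68,-1)
```

```text
1400 z [74.4 77.1 78.3] mincircle ((403.482177734375, -244.79071044921875), 27.592500686645508) rect ((403.5793151855469, -244.09555053710938), (53.70400619506836, 53.44224548339844), 33.16377639770508)
at [ 405.9 -244.4  178.9] yaw -0.9 turn 0.1 shift cm at final yaw [-0.16 -0.04 11.09] at present yaw [-0.14  0.09 11.09] q7 0.06
```

View pics/w7.png

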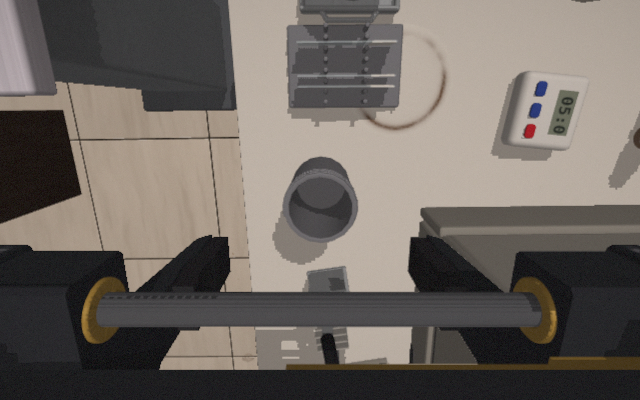

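The jar rim is at (321,206). The printer corner at (420,210) means the gripper body (187 mm long) must not lie along x here. I'll rise, turn the tool to about 45° yaw and then go down. For the carrier I plan to grip the handle end to end, with the body along y.

Emit:
carry_out --moves '[[8.8,[0,0,-2.5],0],[8.8,[0,0,-2.5],0],[8.8,[0,0,0],-8],[8.8,[0,0,0],-10],[8.8,[0,0,0],-10],[8.8,[0,0,0],-10],[8.8,[0,0,0],-8],[8.8,[0,0,0],0],[8.8,[0,0,0],0]]'

```text
time: 22.95
eef_pos: [406.2, -245.3, 229.0]
orientation: [-0.005, 0.384, 0.923, -0.003]
ft_force: [-0.1, -0.9, 1.0]
gripper_width: 0.998
grip_force: 0.0
```

Run:
```python
from wl import *
ring(405,-245.5,77,27,4);go(405,-245.5,68)
```

```text
935 z [74.8 77.  78.3] mincircle ((403.69482421875, -244.98973083496094), 27.56807518005371) rect ((403.6603698730469, -244.38720703125), (53.65171432495117, 53.5680046081543), 33.07290267944336)
at [ 406.2 -245.4  229.1] yaw 44.9 turn 0.0 shift cm at final yaw [ 0.08 -0.09 16.11] at present yaw [-0.03  0.07 16.11] q7 0.7
```

Emit:
carry_out --moves '[[8.8,[0,0.1,3],0],[8.8,[0,0,4],0],[8.8,[0,0,4],0],[8.8,[0,0,3],0],[8.8,[0,0,1.6],0],[8.8,[0,0,0.5],0],[8.8,[0,0,0],0],[4,[0,0,0],0],[4,[0,0,0],0],[4,[0,0,0],0],[4,[0,0,0],0],[4,[0,0,0],0]]' --force 25

```text
time: 24.5
eef_pos: [405.1, -245.5, 68.2]
orientation: [-0.005, 0.383, 0.924, -0.003]
ft_force: [-0.7, 0.1, 2.7]
gripper_width: 0.594
grip_force: 24.9
```

Emit:
carry_out --moves '[[4,[0,0,-2],0],[4,[0,0,-3],0],[4,[0,0,-3.5],0],[4,[0,0,-1],0],[4,[0,0,0],0]]'

```text
time: 25.12
eef_pos: [406.0, -245.4, 162.9]
orientation: [-0.005, 0.383, 0.924, -0.003]
ft_force: [0.0, -0.1, -1.1]
gripper_width: 0.594
grip_force: 24.9
```

Run:
```python
from wl import *
print(arm.get_obs()['gripper_width']);go(434,14.2,160,-1.1)
```

```text
0.5936828525371126
at [ 406.  -245.4  162.9] yaw 44.9 turn 46.0 shift cm at final yaw [26.01  2.3   0.29] at present yaw [16.41 20.31  0.2 ] q7 0.57
```

Emit:
carry_out --moves '[[4,[2.1,2.6,0],0],[4,[2.9,3.6,0],0],[4,[2.9,3.6,0],0],[4,[2.9,3.6,0],0],[4,[2.9,3.6,0],0],[4,[2.7,3.3,0],0],[4,[0,0,0],7],[4,[0,0,0],10],[4,[0,0,0],10],[4,[0,0,0],10],[4,[0,0,0],9],[4,[0,0,0],0]]'

```text
time: 26.62
eef_pos: [433.3, 14.2, 161.2]
orientation: [-0.004, 0.713, 0.701, -0.006]
ft_force: [-0.6, 0.4, -1.3]
gripper_width: 0.592
grip_force: 24.9
```

Emit:
carry_out --moves '[[4,[0,0,0],0],[4,[0,0,0],0],[4,[0,0,0],0]]'

```text
time: 27.0
eef_pos: [433.9, 14.2, 162.1]
orientation: [-0.003, 0.713, 0.701, -0.005]
ft_force: [-1.5, -0.6, -1.4]
gripper_width: 0.598
grip_force: 24.9
```

Run:
```python
from wl import *
o=arm.get_obs();print(o['gripper_width'],o['grip_force'],o['joint_pos'].round(2));go(434.5,14.2,75,-1.1)
```

```text
0.5982057196592121 24.90133431772847 [-0.05  0.64 -0.15  2.21  0.29  0.32 -0.45]
at [433.9  14.2 162.1] yaw -1.0 turn 0.1 shift cm at final yaw [-0.    0.06  8.71] at present yaw [0.02 0.16 8.71] q7 -0.45
```

Emit:
carry_out --moves '[[4,[0,0.1,2],0],[4,[0,0,2],0],[4,[0,0,2],0],[4,[0,0,1.3],0],[4,[0,0,0.8],0],[4,[0,0,0.5],0],[4,[0,0,0.1],0],[4,[0,0,0],0],[4,[0,0,0],0]]'

```text
time: 28.12
eef_pos: [434.1, 14.1, 75.5]
orientation: [-0.003, 0.714, 0.7, -0.004]
ft_force: [0.7, -0.1, -1.0]
gripper_width: 0.591
grip_force: 24.9
```

Run:
```python
from wl import *
o=arm.get_obs();print(o['eef_pos'],o['ft_force'],o['orientation'],o['joint_pos'].round(3))
```

```text
[434.10736545  14.11703832  75.51230375] [ 0.66815019 -0.10516469 -1.02118566] [-0.00311368  0.71363366  0.70049777 -0.00449203] [-0.121  0.836 -0.029  2.255  0.341  0.065 -0.5  ]
```

Emit:
carry_out --moves '[[6.5,[0,0,0],0],[8.8,[0,0,0],0],[8.8,[0,0,0],0],[8.8,[0,0,-2],0],[8.8,[0,0,-4],0],[8.8,[0,0,-4],0],[8.8,[0,0,-2],0],[8.8,[0,0,0],0],[8.8,[0,0,0],0]]'

```text
time: 29.25
eef_pos: [434.8, 14.2, 194.5]
orientation: [-0.004, 0.714, 0.701, -0.005]
ft_force: [0.6, 0.1, 0.1]
gripper_width: 0.994
grip_force: 0.0
```

Run:
```python
from wl import *
ring(434,14,83,27,5)
go(412,-354.5,200,-81.5)
```

```text
1321 z [79.4 83.1 84.3] mincircle ((431.9334716796875, 13.642831802368164), 27.793439865112305) rect ((432.0982971191406, 14.352405548095703), (54.15327453613281, 53.79448699951172), 4.5492329597473145)
at [434.7  14.2 194.3] yaw -1.1 turn 80.4 shift cm at final yaw [-7.69 36.13 -0.57] at present yaw [-36.91  -1.59  -0.46] q7 -0.45
```

Emit:
carry_out --moves '[[8.8,[0,0,0],8],[8.8,[0,0,0],10],[8.8,[0,0,0],10],[8.8,[0,0,0],10],[8.8,[0,0,0],10],[8.8,[0,0,0],10],[8.8,[0,0,0],10],[8.8,[0,0,0],10],[8.8,[0,0,0],2.4],[8.8,[0,0,0],0],[8.8,[0,0,0],0]]'

```text
time: 30.68
eef_pos: [435.2, 14.3, 194.9]
orientation: [0.001, 0.997, 0.075, -0.006]
ft_force: [0.0, 0.7, -0.2]
gripper_width: 0.998
grip_force: 0.0
```

Run:
```python
from wl import *
go(412,-354.5,200,-81.5)
```

```text
at [435.2  14.3 194.9] yaw -81.4 turn 0.1 shift cm at final yaw [-7.75 36.14 -0.51] at present yaw [-7.84 36.12 -0.4 ] q7 -1.3
```

Run:
```python
from wl import *
c=capture('wrist');print(np.round(c['tool_from_camera'],2))
t=capture('top');W=cloud(t).reshape(-1,3);p=W[(W[:,1]<-255)&(W[:,1]>-450)&(W[:,2]>120)&(W[:,0]<620)&(W[:,0]>440)];print(len(p),p[:,0].min() if len(p) else 0, np.percentile(p[:,0],[1,5]),p[:,2].max())
q=W[(W[:,0]>520)&(W[:,2]>120)&(W[:,1]<-200)&(W[:,1]>-330)];print(q[:,1].max(),q[:,2].max())
```

```text
[[  -0.     -0.96   -0.27   67.95]
 [   1.     -0.     -0.     -0.86]
 [   0.     -0.27    0.96 -123.46]
 [   0.      0.      0.      1.  ]]
5948 499.8784656053838 [502.16819907 503.23488093] 715.725456364514
-200.06700221112905 716.363860074697
```

The wrist camera sits 68 mm out on tool +x. The printer front measures about x = 500, so at the carrier there is roughly 20 mm to spare. I'll proceed.

Emit:
carry_out --moves '[[8.8,[-0.8,3.4,0],0],[8.8,[-1,4.5,0],0],[8.8,[-1,4.5,0],0],[8.8,[-1,4.5,0],0],[8.8,[-1,4.5,0],0],[8.8,[-1,4.5,0],0],[8.8,[-1,4.5,0],0],[8.8,[-1,4,0],0],[8.8,[0,1.6,0],0],[8.8,[0,0,0],0],[8.8,[0,0,0],0],[8.8,[0,0,0],0]]'

```text
time: 32.28
eef_pos: [412.1, -351.4, 196.1]
orientation: [-0.0, 0.997, 0.076, -0.006]
ft_force: [-1.1, 0.4, -0.2]
gripper_width: 0.999
grip_force: 0.0
```

Run:
```python
from wl import *
o=arm.get_obs();c=capture('wrist');W=cloud(c,o).reshape(-1,3);cv2.imwrite('pics/w8.png',c['frame'][:,:,::-1])
for a,b in((99,116),(62,82)):
    p=W[(np.hypot(W[:,0]-412,W[:,1]+354)<40)&(W[:,2]>a)&(W[:,2]<b)];print(len(p),np.median(p,0) if len(p) else 0,cv2.minAreaRect(p[:,:2].astype(np.float32)) if len(p) else 0)
go(411,-354.5,109,-81.2)
```

```text
867 [ 411.63855588 -352.54983549  109.5978643 ] ((410.8127746582031, -352.7442932128906), (9.439016342163086, 41.65312194824219), 8.574300765991211)
393 [ 415.71027347 -352.46483348   77.33506251] ((413.9793395996094, -352.1164855957031), (19.557605743408203, 39.22409439086914), 9.344162940979004)
at [ 412.1 -351.7  196.2] yaw -81.3 turn -0.1 shift cm at final yaw [-0.15  0.26  8.72] at present yaw [-0.05  0.27  8.72] q7 -0.73
```

View pics/w8.png

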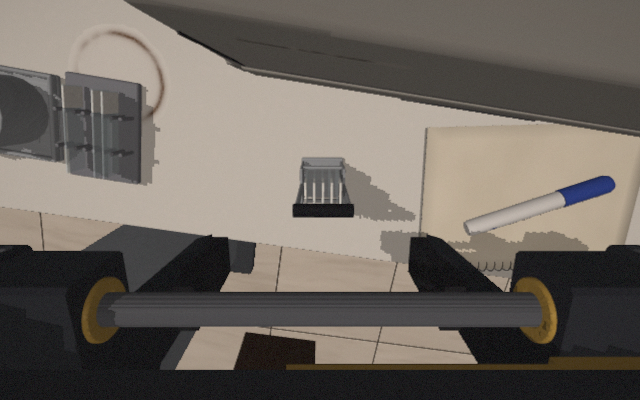

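The handle is the black bar at (323,210), aligned with the closing line, measured at (411,-353), z 110. I'll grip it end to end.

Emit:
carry_out --moves '[[8.8,[0,0.2,2.5],0],[8.8,[0,0,3],0],[8.8,[0,0,2],0],[8.8,[0,0,1.2],0],[8.8,[0,0,0],0],[6,[0,0,0],0],[5,[0,0,0],0],[3,[0,0,0],0],[3,[0,0,0],0],[3,[0,0,0],0],[3,[0,0,0],0]]' --force 35

```text
time: 33.7
eef_pos: [411.0, -355.4, 109.3]
orientation: [0.001, 0.997, 0.074, -0.006]
ft_force: [0.1, 0.4, 0.7]
gripper_width: 0.459
grip_force: 35.0
```

Emit:
carry_out --moves '[[3,[0,0,-0.5],0],[3,[0,0,-1],0],[3,[0,0,-2],0],[3,[0,0,-2.5],0],[3,[0,0,-2],0],[3,[0,0,-1],0],[3,[0,0,0],0],[3,[0,0,0],0]]'

```text
time: 34.7
eef_pos: [411.6, -354.9, 198.6]
orientation: [0.0, 0.997, 0.074, -0.006]
ft_force: [-0.0, 0.0, -0.9]
gripper_width: 0.457
grip_force: 35.0
```

Run:
```python
from wl import *
o=arm.get_obs();print(o['gripper_width']*88.1,o['grip_force'])
go(437,89.8,200,-91.1)
c=capture('side');cv2.imwrite('pics/s3.png',cv2.resize(c['frame'][220:390,300:480,::-1],None,fx=3,fy=3))
```

```text
40.29322247859519 34.99905288219452
at [ 411.6 -354.9  198.6] yaw -81.5 turn 9.6 shift cm at final yaw [  1.69 -44.51  -0.14] at present yaw [  9.12 -43.6   -0.23] q7 -0.72
```

View pics/s3.png

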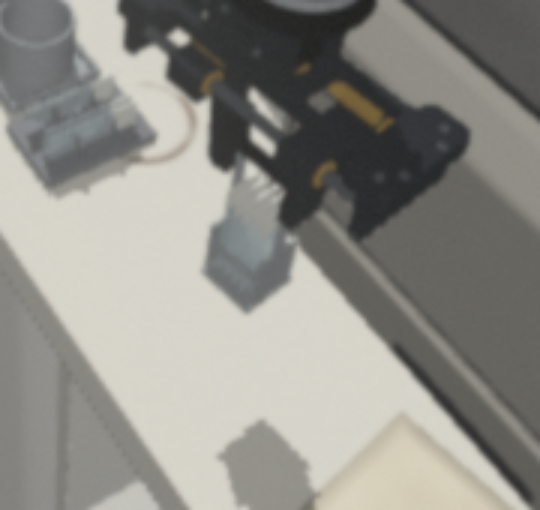

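The carrier hangs upright in the grip, with its base clear of the bench. I'll carry it over to the dish.

Emit:
carry_out --moves '[[3,[0,-1,-1],0],[3,[0,-2.5,-1.5],0],[3,[0,-3.5,0],0],[3,[0.7,-4,0],0],[3,[1,-4.5,0],0],[3,[1.1,-4.5,0],0],[3,[1.1,-4.5,0],0],[3,[1.1,-4.5,0],0],[3,[1.1,-4.5,0],0],[3,[1.1,-4,0],0],[3,[1,-3.5,0],0],[3,[0.9,-2.6,0],0]]'

```text
time: 36.25
eef_pos: [436.9, 91.9, 223.3]
orientation: [0.0, 0.997, 0.076, -0.006]
ft_force: [0.3, 0.6, -1.2]
gripper_width: 0.46
grip_force: 35.0
```

Emit:
carry_out --moves '[[3,[0,0,0],4],[3,[0,0,0],5.5],[3,[0,0,0],0],[3,[0,0,0],0],[3,[0,0,0],0]]'

```text
time: 36.88
eef_pos: [437.4, 89.5, 223.1]
orientation: [0.001, 1.0, -0.008, -0.006]
ft_force: [-0.1, -0.0, -0.7]
gripper_width: 0.465
grip_force: 35.0
```

Run:
```python
from wl import *
o=arm.get_obs();print(o['gripper_width']*88.1,o['grip_force'],o['joint_pos'].round(2))
go(437.5,89.8,120,-91.1)
c=capture('wrist');cv2.imwrite('pics/w9.png',c['frame'][:,:,::-1]);W=cloud(c,o).reshape(-1,3)
p=W[(np.hypot(W[:,0]-437,W[:,1]-90)<55)&(abs(W[:,2]-64)<6)];print(len(p),cv2.minAreaRect(p[:,:2].astype(np.float32)))
c=capture('side');cv2.imwrite('pics/s4.png',cv2.resize(c['frame'][80:250,200:380,::-1],None,fx=3,fy=3))
```

```text
40.97451719870395 34.99889463186264 [-0.46  0.55  0.24  2.13 -0.26  0.5  -1.61]
at [437.4  89.5 223.1] yaw -90.9 turn 0.2 shift cm at final yaw [ 1.000e-02 -3.000e-02  1.031e+01] at present yaw [ 0.13 -0.05 10.31] q7 -1.61
1042 ((437.7983703613281, 79.10093688964844), (85.40277099609375, 61.2760009765625), 88.85275268554688)
```

View pics/s4.png

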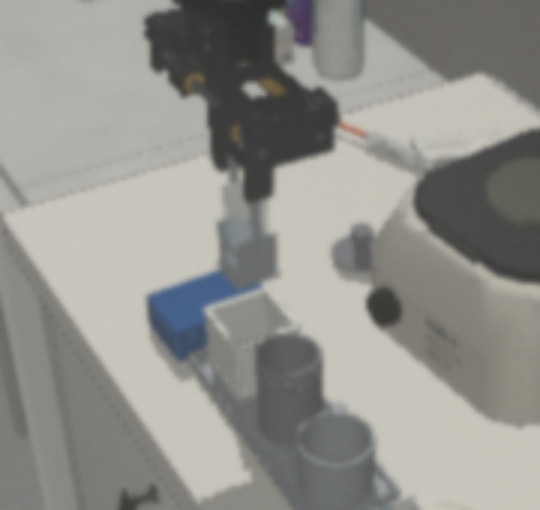

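The carrier hangs upright over the dish. I'll lower it in.

Emit:
carry_out --moves '[[3,[0.1,0,1],0],[3,[0,0,2],0],[3,[0,0,2],0],[3,[0,0,1.5],0],[3,[0,0,1.2],0],[3,[0,0,1],0],[3,[0,0,0.8],0],[3,[0,0,0.5],0],[3,[0,0,0.3],0],[3,[0,0,0],0],[3,[0,0,0],0]]'

```text
time: 38.35
eef_pos: [437.4, 89.3, 120.2]
orientation: [0.001, 1.0, -0.008, -0.006]
ft_force: [0.7, -1.1, -0.9]
gripper_width: 0.46
grip_force: 35.0
```

Run:
```python
from wl import *
c=capture('side')
o=arm.get_obs();print(o['gripper_width']*88.1,o['eef_pos'],o['ft_force'],o['joint_pos'].round(2),o['orientation'])
```

```text
40.61132151349634 [437.45256009  89.35638513 120.22632041] [-1.10438533 -0.49603107 -1.00126127] [-0.37  0.75  0.1   2.21 -0.34  0.21 -1.55] [ 9.63721343e-04  9.99949929e-01 -8.33511036e-03 -5.45310217e-03]
```

Emit:
carry_out --moves '[[3,[0,0,0.1],0],[3,[0,0,0],0],[4.6,[0,0,0],0],[5.5,[0,0,0],0],[7,[0,0,0],0],[7,[0,0,0],0],[7,[0,0,-2],0],[7,[0,0,-3],0],[7,[0,0,-4],0],[7,[0,0,-1],0],[7,[0,0,0],0],[7,[0,0,0],0]]'

```text
time: 39.9
eef_pos: [437.7, 89.5, 218.0]
orientation: [0.001, 1.0, -0.008, -0.007]
ft_force: [-0.4, 0.1, -0.3]
gripper_width: 0.795
grip_force: 0.0
```

Run:
```python
from wl import *
o=arm.get_obs();c=capture('wrist');W=cloud(c,o).reshape(-1,3)
p=W[(np.hypot(W[:,0]-437,W[:,1]-90)<45)&(abs(W[:,2]-117)<9)];print(len(p),np.percentile(p[:,2],[5,50,95]) if len(p) else 0,cv2.minAreaRect(p[:,:2].astype(np.float32)) if len(p) else 0)
go(608.5,188,250,-1)
```

```text
772 [116.35186298 119.75846125 121.23567701] ((437.71820068359375, 91.49378204345703), (41.77965545654297, 9.099801063537598), 89.2356948852539)
at [437.7  89.4 217.9] yaw -90.9 turn -89.9 shift cm at final yaw [10.16 16.91 -3.21] at present yaw [ 16.87 -10.13  -3.47] q7 -1.6
```

The carrier stands in the dish, handle at (437.7,91) with its top at z 121. Last is the lid.

Emit:
carry_out --moves '[[7,[0,0,0],-8],[7,[0,0,0],-10],[7,[0,0,0],-10],[7,[0,0,0],-10],[7,[0,0,0],-10],[7,[0,0,0],-10],[7,[0,0,0],-10],[7,[0,0,0],-10],[7,[0,0,0],-8],[7,[0,0,0],-4],[7,[0,0,0],0]]'

```text
time: 41.32
eef_pos: [437.9, 89.3, 218.1]
orientation: [-0.004, 0.713, 0.701, -0.005]
ft_force: [-0.3, -0.1, 0.4]
gripper_width: 0.795
grip_force: 0.0
```

Emit:
carry_out --moves '[[6,[2.2,2.6,0],0],[6,[2.4,3.8,0],0],[6,[2.4,3.8,0],0],[6,[2,3.8,0],0],[6,[1.2,2.8,0],0],[6,[0,0,2],0],[6,[0,0,2],0],[6,[0,0,0],0],[6,[0,0,0],0],[6,[0,0,0],0]]'

```text
time: 42.58
eef_pos: [608.1, 188.8, 177.7]
orientation: [-0.003, 0.713, 0.701, -0.004]
ft_force: [0.0, 0.8, -1.1]
gripper_width: 0.682
grip_force: 0.0
```

Run:
```python
from wl import *
ring(608.5,189,35,11,4,'pics/w10.png');ring(608.5,189,9.5,29.5,2.5);go(608.5,189,34.5,-1)
```

```text
503 z [34.  35.3 36.5] mincircle ((605.9700317382812, 190.6060791015625), 10.792417526245117) rect ((605.9217529296875, 190.77413940429688), (21.250244140625, 20.330768585205078), 89.0263671875)
2540 z [ 8.3  9.4 10.5] mincircle ((605.930419921875, 190.4822235107422), 29.366008758544922) rect ((606.10986328125, 190.40643310546875), (57.89588165283203, 58.11394119262695), 88.80630493164062)
at [608.  188.7 177.7] yaw -1.0 turn 0.0 shift cm at final yaw [ 0.03  0.05 14.32] at present yaw [ 0.06  0.19 14.31] q7 -0.58
```

View pics/w10.png

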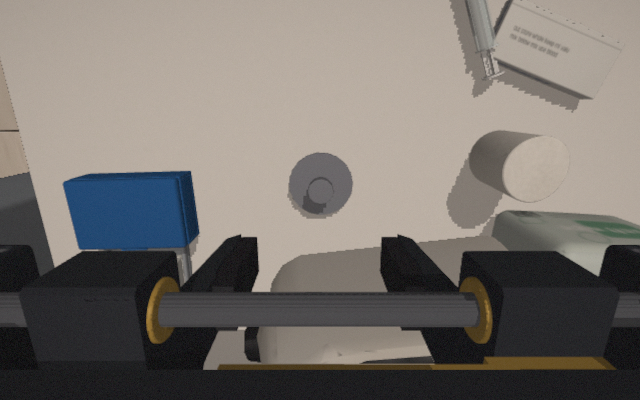

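Run:
```python
import numpy as np
for n in('top0','side0'):
    W=np.load(n+'.npz')['W'].reshape(-1,3);p=W[(W[:,0]>620)&(W[:,0]<800)&(W[:,1]>145)&(W[:,1]<260)&(W[:,2]>45)];print(n,len(p),p.min(0) if len(p) else 0,p.max(0) if len(p) else 0)
    p=W[(W[:,0]>560)&(W[:,0]<720)&(W[:,1]>100)&(W[:,1]<180)&(W[:,2]>60)];print(p.max(0))
```

```text
top0 563 [631.45749874 145.3508893   45.85485244] [799.76367668 259.04377286 689.83461552]
[719.96603048 179.02568609 757.46735022]
side0 27 [747.11163855 215.24947331  55.28818846] [788.23097855 233.29026642  61.69811894]
[719.45818644 112.69480221 146.88249509]
```

Emit:
carry_out --moves '[[6,[0.2,0.1,3],0],[6,[0,0,4],0],[6,[0,0,3.5],0],[6,[0,0,2],0],[6,[0,0,1.2],0],[6,[0,0,0.6],0],[6,[0,0,0],0],[4,[0,0,0],0],[0.5,[0,0,0],0],[0.5,[0,0,0],0],[0.5,[0,0,0],0],[0.5,[0,0,0],0]]' --force 25

```text
time: 44.18
eef_pos: [607.2, 190.3, 34.0]
orientation: [-0.003, 0.713, 0.701, -0.005]
ft_force: [0.2, 0.6, 1.4]
gripper_width: 0.229
grip_force: 25.0
```

Emit:
carry_out --moves '[[0.5,[0,0,0],0],[0.5,[0,0,-1],0],[0.5,[0,0,-3],0],[0.5,[0,0,-4],0],[0.5,[0,0,-4],0],[0.5,[0,0,-4],0],[0.5,[0,0,-3],0],[0.5,[0,0,0],0],[0.5,[0,0,0],0],[0.5,[0,0,0],0]]'

```text
time: 45.42
eef_pos: [608.3, 190.2, 222.3]
orientation: [-0.004, 0.713, 0.701, -0.006]
ft_force: [-0.1, -0.6, -1.1]
gripper_width: 0.226
grip_force: 25.0
```

Run:
```python
from wl import *
o=arm.get_obs();print(o['gripper_width']*88.1,o['grip_force'],o['eef_pos'])
x,y,z=o['eef_pos'];ring(x,y,z-34.5+9.5,29.5,4,'pics/w11.png')
go(434,14.2,190,-1)
```

```text
19.8735110457706 24.999954858940328 [608.30505441 190.24230128 222.28046809]
4095 z [196.4 197.6 198.9] mincircle ((606.41064453125, 192.4279022216797), 29.33635902404785) rect ((608.669677734375, 198.5952911376953), (41.77494430541992, 54.440372467041016), 59.15753173828125)
at [608.5 190.3 222.4] yaw -1.0 turn 0.0 shift cm at final yaw [-17.91 -17.14   3.24] at present yaw [-17.89 -17.1    3.54] q7 -0.56
```

View pics/w11.png

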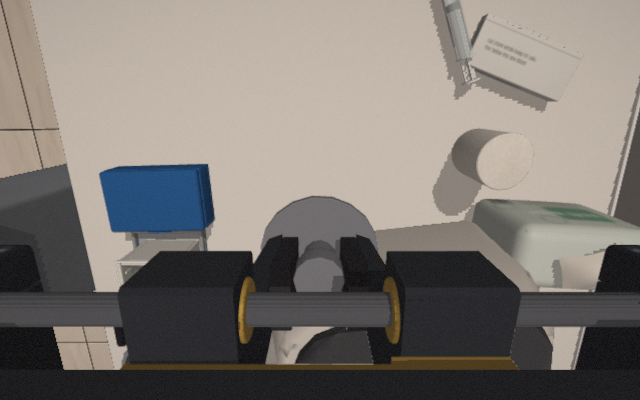

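The lid is held by its knob; the flange sits centred at (320,240) between the fingers. I'll carry it to the jar.

Emit:
carry_out --moves '[[0.5,[-1,-2.4,0],0],[0.5,[-2.4,-3.4,0],0],[0.5,[-3.2,-3.4,0],0],[0.5,[-3.4,-3,0],0],[0.5,[-3.4,-2.4,0],0],[0.5,[-2.9,-1.6,0],0],[0.5,[-1.6,-0.9,0],0],[0.5,[0,0,2],0],[0.5,[0,0,2],0],[0.5,[0,0,0],0],[0.5,[0,0,0],0],[0.5,[0,0,0],0]]'

```text
time: 46.98
eef_pos: [435.4, 14.7, 186.8]
orientation: [-0.003, 0.713, 0.701, -0.004]
ft_force: [0.3, 0.3, -0.0]
gripper_width: 0.231
grip_force: 25.0
```

Run:
```python
from wl import *
o=arm.get_obs();x,y,z=o['eef_pos'];print(o['joint_pos'].round(2))
go(434,14.2,118,-1)
for n in('side','top'):
    c=capture(n);W=cloud(c).reshape(-1,3)
    for h,r in((z-34+9,29.5),(83,27)):
        p=W[(np.hypot(W[:,0]-434,W[:,1]-14)<r+10)&(abs(W[:,2]-h)<6)]
        if len(p)>5: print(n,len(p),np.round(np.percentile(p,[1,99],axis=0),1).tolist(),cv2.minEnclosingCircle(p[:,:2].astype(np.float32)))
```

```text
[-0.01  0.6  -0.2   2.18  0.29  0.4  -0.46]
at [435.4  14.7 186.8] yaw -1.0 turn 0.0 shift cm at final yaw [-0.05 -0.13  6.88] at present yaw [-0.04 -0.07  6.88] q7 -0.46
side 206 [[407.0, -16.4, 157.6], [461.3, 28.1, 167.5]] ((433.3970642089844, 10.784622192382812), 29.614013671875)
side 145 [[406.9, -16.2, 77.2], [459.7, 38.0, 84.4]] ((433.3948059082031, 10.25938892364502), 28.601194381713867)
```

The side view puts the lid about 1 mm from the jar's axis. I'll make a small correction and lower it.

Emit:
carry_out --moves '[[0.5,[-0.1,-0.1,2],0],[0.5,[0,0,2],0],[0.5,[0,0,1.2],0],[0.5,[0,0,0.8],0],[0.5,[0,0,0.5],0],[0.5,[0,0,0.3],0],[0.5,[0,0,0.3],0],[0.5,[0,0,0],0],[0.5,[0,0,0],0]]' --force 15

```text
time: 48.2
eef_pos: [433.0, 13.4, 115.3]
orientation: [-0.003, 0.713, 0.701, -0.005]
ft_force: [-0.1, 0.4, 0.0]
gripper_width: 0.234
grip_force: 15.0
```

Run:
```python
from wl import *
c=capture('side')
o=arm.get_obs();print(o['eef_pos'],o['ft_force'],o['wrist_torque'],o['gripper_width'])
W=cloud(c).reshape(-1,3);z=o['eef_pos'][2]
p=W[(np.hypot(W[:,0]-434,W[:,1]-14)<40)&(abs(W[:,2]-(z-25))<5)];print(np.percentile(p,[1,50,99],axis=0).round(1).tolist())
cv2.imwrite('pics/s5.png',cv2.resize(c['frame'][130:270,230:370,::-1],None,fx=4,fy=4))
```

```text
[433.07976208  13.31512854 115.35667085] [0.53289174 0.17423606 0.40698841] [-0.05648504  0.11971774 -0.00232813] 0.23304208902205767
[[404.7, -17.9, 86.6], [428.4, -0.3, 90.0], [459.4, 25.4, 95.2]]
```

View pics/s5.png

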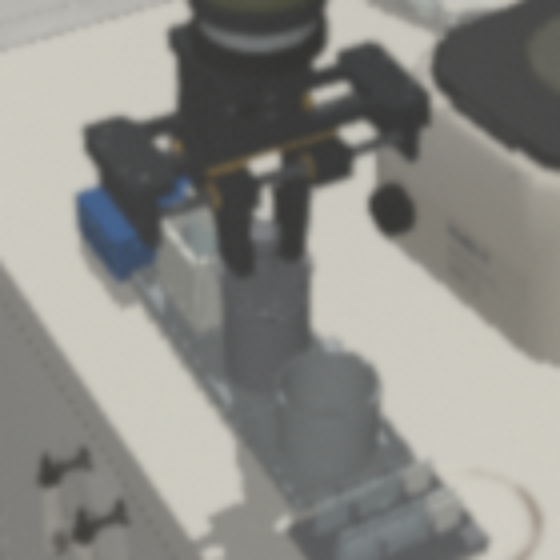

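Emit:
carry_out --moves '[[0.5,[0,0,0.15],0],[0.5,[0,0,0.15],0],[0.5,[0,0,0],0],[0.5,[0,0,0],0]]'

```text
time: 48.75
eef_pos: [432.9, 13.3, 112.2]
orientation: [-0.003, 0.713, 0.701, -0.005]
ft_force: [-0.0, 0.3, -0.2]
gripper_width: 0.232
grip_force: 15.0
```

Reached 112.2, the seated height, with no contact force. I'll release and inspect.

Emit:
carry_out --moves '[[2.6,[0,0,0],0],[4,[0,0,0],0],[4,[0,0,0],0],[4,[0,0,-2],0],[4,[0,0,-4],0],[4,[0,0,-4],0],[4,[0,0,-2],0],[4,[0,0,0],0],[4,[0,0,0],0],[4,[0,0,0],0]]'

```text
time: 50.0
eef_pos: [433.6, 13.5, 231.2]
orientation: [-0.004, 0.713, 0.701, -0.006]
ft_force: [0.2, 0.2, 0.2]
gripper_width: 0.46
grip_force: 0.0
```

Run:
```python
from wl import *
ring(433,13.5,87.5,29.5,4,'pics/w12.png');ring(433,13.5,113,11,4);ring(432,-61,53,31,4)
o=arm.get_obs();c=capture('wrist');W=cloud(c,o).reshape(-1,3)
p=W[(np.hypot(W[:,0]-437,W[:,1]-90)<45)&(abs(W[:,2]-117)<9)];print('handle',np.percentile(p[:,2],[5,50,95]),cv2.minAreaRect(p[:,:2].astype(np.float32)))
p=W[(np.hypot(W[:,0]-437,W[:,1]-90)<45)&(abs(W[:,2]-64)<4)];print('dish',np.percentile(p[:,2],[5,50,95]),cv2.minAreaRect(p[:,:2].astype(np.float32)))
```

```text
2949 z [86.3 87.4 88.6] mincircle ((430.62628173828125, 13.41203784942627), 29.457714080810547) rect ((430.837646484375, 13.207008361816406), (58.2064323425293, 57.84482192993164), 88.50313568115234)
605 z [111.7 113.4 114.6] mincircle ((430.7490234375, 13.48569107055664), 10.882305145263672) rect ((430.9844970703125, 13.67081069946289), (20.814905166625977, 21.08831787109375), 44.317989349365234)
732 z [49.9 53.  54.3] mincircle ((433.78662109375, -57.936866760253906), 35.204124450683594) rect ((431.3213195800781, -61.30164337158203), (61.11024856567383, 61.64079666137695), 8.425350189208984)
handle [116.42059641 119.56008576 121.16800083] ((437.16705322265625, 91.17278289794922), (41.31313705444336, 10.006254196166992), 88.96675109863281)
dish [62.89613048 65.35755463 66.64524832] ((437.55291748046875, 90.4679183959961), (61.32703399658203, 62.161842346191406), 88.95722198486328)
```

View pics/w12.png

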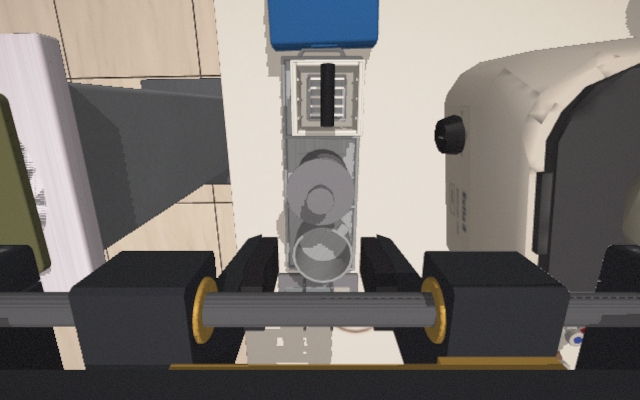

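The view shows the lid at (320,187) seated on the jar (flange top z 87.4), the carrier in the dish at (327,95), and the beaker at (321,255) in its well. Everything is level, so I'll hand it in.

```bash
python3 -c "
from plant import arm
print(arm.finish_job())"
```

```text
the job is handed in; nothing more can be done
None
```

The staining line is set up and handed in at about 50 s of the 128 s; no verdict came back. By my last camera check, dish, jar and beaker stand flat in their wells in order from the slide box, the carrier stands upright in the dish, the lid is seated on the jar, and I never went near the timer.

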